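# Put the glass thermometer back in its case

### The arm

A 7-joint arm with a two-finger parallel gripper is mounted at the origin on a cart in front of the work surface, level with it; the furniture and walls round the work are solid. World frame = base frame: x ahead of the robot, y to its left, z up, the work surface at z = 0. Lengths are in m, angles in rad, forces in N, time in s.
With the tool pointing down it reaches from about 0.425 to 0.875 m from the base axis. Payload 4.7 kg.
Tool frame: the origin (TCP) lies midway between the tips of the shut fingers; the grasp point (between the pads) lies 19 mm behind it; z points along the fingers, y is the line along which they close (so a half turn about z gives the same grasp; the last joint's range is limited). The gripper opens to 87 mm and grips with 3 to 60 N. Pads are 19 mm wide; open, the fingers measure 117 mm over their backs; the gripper's body (75 mm by 190 mm) begins 51 mm behind the grasp point.
Start: joints at [-1.141, 0.321, -0.07, 1.45, 0.023, 1.371, -0.057], TCP at [0.263, 0.595, 0.223] pointing down, gripper open.
Joint ranges: [-2.86, 2.86], [-0.3, 2.09], [-1.38, 1.24], [0.06, 2.45], [-1.56, 4.7], [0.09, 2.05], [-2.69, 2.69]. Speed limits (rad/s): [2.57, 2.57, 3.14, 3.14, 3.14, 3.14, 3.14].

### API

Orientations are given as a rotation vector (axis times angle).
In Python, from bench import ctrl gives the robot as it stands.
- The arm moves only by the shell command python3 inch.py FILE [FORCE], which reads ROWS from the file FILE. ROWS is a JSON list that holds a single list of rows (three levels of brackets), with 1 to 20 rows, each of 5 numbers: dx, dy, dz in fractions of the full range, 1 being 0.6 m, then a turn about the tool's z in parts of the range, where 1.0 means pi rad, then the opening from 0.0 (shut) to 1.0 (fully open); each row is the pose to reach, as a shift and turn from the pose commanded when the command began, along the tool's axes at that moment; what a row does not reach only later rows make up. A row lasts 1/10 s, in which the tool goes at most 0.05 m and 0.15 rad, less where a joint would pass 70% of its speed; a pose out of reach is approached as far as the arm can. The fingers move at their own pace and stop on an object; FORCE is the grip in N (left out, the last holds). Time passes only in rows, so rows that do not move let the fingers close. It prints the time, the measured TCP pose, the force, the opening and the grip force at its end. A shift or turn number past 1, either way, is cut back to 1. Input that does not fit is refused with a message, and nothing moves.
- ctrl.get_state(): the state, without advancing time (a new reading comes with each control period).
- ctrl.get_image(name): name is "scene" or "side" or "wrist"; returns the picture (384x512x3 uint8, red, green, blue); there is no depth.
- ctrl.camera_model(name): a dict with "vertical_fov" (degrees; the focal length in pixels is half the picture's height over the tangent of half this angle, whatever the lens; pixels are square), "cx", "cy" (the principal point, pixels), "rvec" (rotation vector, rad) and "tvec" (3), from world to camera coordinates, as OpenCV has them; the wrist camera has in their place "hand_eye" (4x4, takes a point from camera to tool coordinates, whose origin is the TCP and whose axes are the flange's). Camera axes: x right, y down, z forward; pixel columns grow to the right and rows downward; lengths in m; the calibration is good to about 2 mm. The wrist camera is an equidistant fisheye: a pixel r from the principal point sees the ray r / f radians off the axis. A picture is of the moment at which its call begins: read the wrist's pose just before it. camera_model takes no time and is no camera call.
- ctrl.close_job(): hands the job in; it is judged then, once.
The state is a dict: "time": time; "joint_positions": joint angles; "qd": joint speeds; "joint_torque": joint torques, N m; "position": TCP position; "tool_rot": TCP orientation; "ft_force": force on the tool from outside, world axes, zero at the start; "torque": the same for the moment, N m; "grip_width": opening from 0.0 (shut) to 1.0 (fully open); "grip_force": force on a finger pad.
Only numpy, scipy, OpenCV 4.12 (cv2) and the standard library are available. Lean on these libraries where they do the work, as an engineer would, in place of code of your own. Each camera call takes 0.05 s, during which the arm holds its last target. There are 200 camera calls.

### The job

The glass dairy thermometer left leaning in the mixing bowl has to be put away: lay it flat in the grooves of its open case, fat bulb end in the wide groove, and then close the lid gently until it is fully shut. It is thin glass, so grip it with no more than 35 N and do not knock, press or drop it; leave the bowl standing where it is.

Things in the scene. Friction and masses are not known exactly. Their poses are not given: they have to be found in the camera images.
- thermometer: Floating glass thermometer, a rigid round rod 200 mm long, about 80 g, balancing 25 mm bulbwards of its origin: clear tube 20 mm across over a white scale, at one end a round-ended bulb 30 mm across and 45 mm long, dark inside. Origin midway; x along the axis, bulb tip -100 mm, plain tip +100 mm. Starts in the bowl, bulb down, x rising 43 degrees towards the right (-y), 28 mm past the rim.
- bulb (a point): Centre of the fat bulb, on the thermometer's axis 80 mm from the origin.
- mixing_bowl: Loose deep red mixing bowl, 300 g, 183 mm across the rim, 119 mm high, inside about 80 mm across at the floor, which is 7 mm thick; walls flare straight. Origin at the centre of its underside, z up. The plain end of the thermometer rests on its rim, on the right-hand side seen from the robot.
- case: Grey plastic case, fixed, 92 (x) by 220 (y) by 51 mm shut; base 30 mm high, walls 4 mm, floor top at 4 mm. Origin at the centre of its underside, z up, lid hinged on the +x long side, away from the robot. Two dark foam cradles, tops at 38 mm; between them, y = -56 to +62 mm, an open trough 84 mm wide leaves room for fingers.
- bed (a point): Where the thermometer's origin belongs: case's middle, 30 mm over its underside; axes as the case. It lies along y, bulb to +y (left): groove 34 mm wide in the +y cradle, 24 mm in the -y one, mouths flared 45 degrees by 10 mm a side; 6 mm free at each end. Turned round, the bulb sits proud and the lid stays open.
- lid (a joint): Lid angle, rad: 0 shut, 1.88 to 2.08 at the start (standing open, leaning back), stop at 2.15. Hinge line along the case's y at x = +46, z = 30 mm of the case. Stiff hinge: the lid stays where it is left and moves with 1 to 3 N at its free edge. Lid 92 by 220 mm, 21 mm deep, outside flat.
- lid_edge (a point): Middle of the lid's free long edge, on its outer face: 92 mm from the hinge line and 21 mm outward (upward when shut).
- worktop_back: The fixed pale worktop that everything stands on; its top is at world z = 0. A microwave oven 0.28 m high stands on it at the right, from y = -0.34 on and from x = 0.48 back.

How it is judged:
By the outcome, as a careful person would: the job done as asked, in the order asked, and still so for the second after the job is handed in, with the robot touching nothing.
It also fails if it takes over 58 s, if anything falls off the work surface, if the arm or the gripper's body presses on something with over 40 N, if the wrist force passes 120 N, or if a joint passes its speed limit or range.

## Working session

There is one attempt and no reset: what is moved stays moved. The work goes in short steps, Python scripts to look and compute and a shell command to move; the robot and the scene stay as the last step left them, time stands still between calls to the robot, and variables do not carry over. Pictures are saved under pics/ and viewed, at most 10 in all, crops included, and the job is handed in when it is done.

```bash
ls; mkdir -p pics; cat > h.py <<'E'
import numpy as np,cv2
from bench import ctrl
from scipy.spatial.transform import Rotation as R
def snap(n,f):
    s=ctrl.get_state(); im=ctrl.get_image(n); cv2.imwrite(f'pics/{f}.png',im[:,:,::-1]); return s,im
def ray(n,uv,s=None):
    m=ctrl.camera_model(n); f=192/np.tan(np.radians(m['vertical_fov'])/2)
    d=np.array([uv[0]-m['cx'],uv[1]-m['cy']],float)
    if n=='wrist':
        r=np.hypot(*d); t=r/f; v=np.array([*(d/max(r,1e-9)*np.sin(t)),np.cos(t)])
        H=np.array(m['hand_eye']); Rt=R.from_rotvec(s['tool_rot']).as_matrix()
        return Rt@H[:3,3]+np.array(s['position']), Rt@H[:3,:3]@v
    Rm=R.from_rotvec(m['rvec']).as_matrix(); t=np.array(m['tvec'])
    v=Rm.T@np.array([d[0]/f,d[1]/f,1]); return -Rm.T@t, v/np.linalg.norm(v)
def tri(rays):
    A=np.zeros((3,3));b=np.zeros(3)
    for o,d in rays:
        P=np.eye(3)-np.outer(d,d);A+=P;b+=P@o
    p=np.linalg.solve(A,b); return p,[round(float(np.linalg.norm((np.eye(3)-np.outer(d,d))@(p-o)))*1000,1) for o,d in rays]
def atz(r,z): o,d=r; return o+d*(z-o[2])/d[2]
def proj(n,p):
    m=ctrl.camera_model(n); f=192/np.tan(np.radians(m['vertical_fov'])/2)
    c=R.from_rotvec(m['rvec']).as_matrix()@np.array(p)+np.array(m['tvec'])
    return np.array([m['cx']+f*c[0]/c[2],m['cy']+f*c[1]/c[2]])
E
python3 - <<'E'
from h import *
a=[snap(n,n+'0')[1] for n in('scene','side','wrist')]
for n in('scene','side'):print(n,ray(n,(256,192)))
s=ctrl.get_state();print(s)
print(R.from_rotvec(s['tool_rot']).as_matrix().round(3),ctrl.camera_model('wrist'))
cv2.imwrite('pics/all0.png',cv2.resize(np.hstack([a[0],a[1]])[:,:,::-1],(800,300)))
E
```

```text
bench.py
inch.py
pics
scene (array([-0.05827811, -0.55455177,  0.59763857]), array([ 0.60908514,  0.5957425 , -0.5235515 ]))
side (array([ 0.10348321, -0.82350618,  0.6659786 ]), array([ 0.40192491,  0.76059824, -0.50984967]))
{'time': 0.15, 'joint_positions': array([-1.14091357,  0.32164648, -0.07011675,  1.45133983,  0.02260643,
        1.37076753, -0.0569242 ]), 'qd': array([-1.73532653e-03, -2.12856730e-03,  1.25903110e-03, -2.86140393e-03,
       -3.45984816e-04,  1.25723432e-03,  9.05223587e-05]), 'joint_torque': array([-1.06762440e-03, -4.91798437e+01, -4.05045999e-01, -3.12876177e+01,
       -6.40718057e-02,  4.05926420e-02,  9.78299954e-05]), 'position': array([0.26240992, 0.59426028, 0.22174464]), 'tool_rot': array([-6.48325875e-01, -3.07375570e+00,  2.13348629e-03]), 'ft_force': array([-0.53138042, -0.28321241,  0.31939216]), 'torque': array([ 0.01243523, -0.02076868,  0.02791946]), 'grip_force': 0.0, 'grip_width': 1.0005618904126468}
[[-0.915  0.404 -0.   ]
 [ 0.404  0.915 -0.001]
 [-0.    -0.001 -1.   ]] {'vertical_fov': 65.70646984690485, 'cx': 253.91991318574117, 'cy': 187.3133505798142, 'hand_eye': array([[ 9.85997673e-04, -9.58390591e-01, -2.85458408e-01,
         7.79177540e-02],
       [ 9.99999436e-01,  8.32123756e-04,  6.60332758e-04,
         1.51255617e-04],
       [-3.95319980e-04, -2.85458898e-01,  9.58390871e-01,
        -1.61782145e-01],
       [ 0.00000000e+00,  0.00000000e+00,  0.00000000e+00,
         1.00000000e+00]])}
```

View pics/scene0.png

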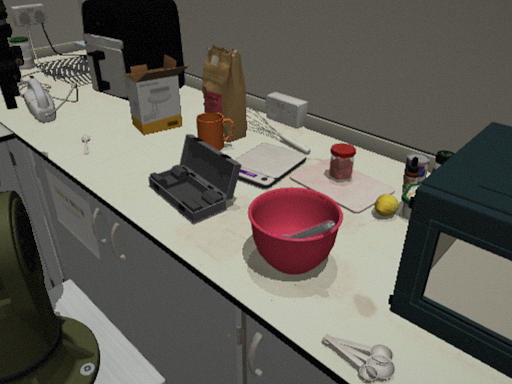

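View pics/side0.png

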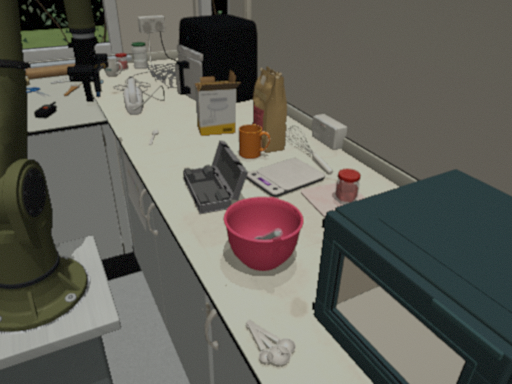

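The scene view shows the case at about (195,185), its lid open towards the wall. The bowl rim is centred at about (296,213), with the rod's plain end at (335,226). The side view shows the case at (213,185), the rim at (263,218) and the rod tip at (281,234). Next I'll enlarge the parts that matter.

```bash
python3 - <<'E'
from h import *
a=cv2.imread('pics/scene0.png');b=cv2.imread('pics/side0.png')
c=lambda im,x,y,w,h,k:cv2.resize(im[y:y+h,x:x+w],None,fx=k,fy=k,interpolation=cv2.INTER_CUBIC)
# each tile 400x300 =100x75 x4
t=[c(a,145,135,100,75,4)+0,c(b,165,140,100,75,4),c(a,245,180,100,75,4),c(b,215,190,100,75,4)]
for i,o in enumerate([(145,135),(165,140),(245,180),(215,190)]):
    for k in range(0,100,20):cv2.putText(t[i],str(o[0]+k),(k*4,10),0,.35,(0,255,255),1);cv2.line(t[i],(k*4,12),(k*4,18),(0,255,255),1)
    for k in range(0,75,15):cv2.putText(t[i],str(o[1]+k),(0,k*4+4),0,.35,(0,255,0),1)
cv2.imwrite('pics/c1.png',np.vstack([np.hstack(t[:2]),np.hstack(t[2:])]))
print('rim',tri([ray('scene',(296,213)),ray('side',(263,218))]))
E
```

```text
rim (array([ 0.49331415, -0.1222068 ,  0.12277032]), [0.2, 0.2])
```

View pics/c1.png

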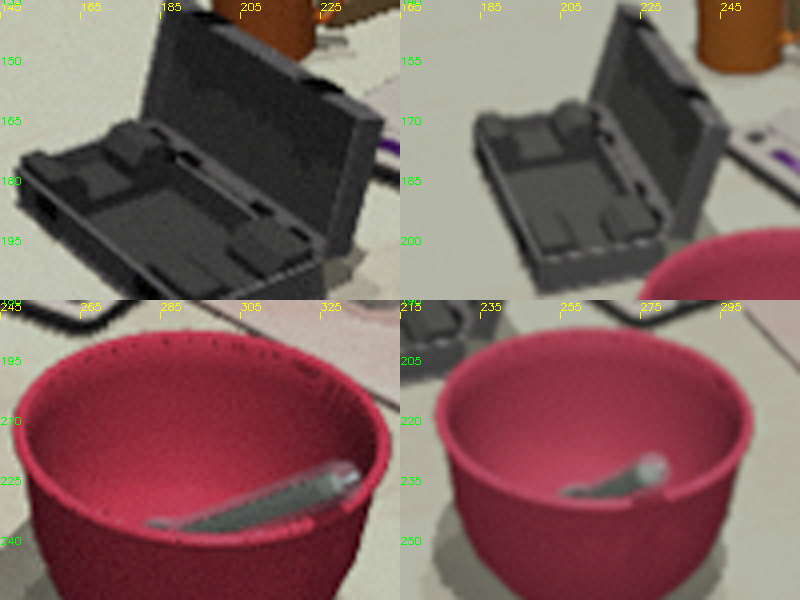

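Enlarged, the rod's plain tip is at scene (332,224) and side (279,231). The middle of the case trough is at scene (188,190) and side (211,186).

```bash
cat >> h.py <<'E'
def totool(p):
    s=ctrl.get_state(); return R.from_rotvec(s['tool_rot']).as_matrix().T@(np.array(p)-s['position'])
E
python3 - <<'E'
from h import *
t=lambda a,b:print(*tri([ray('scene',a),ray('side',b)]))
t((332,224),(279,231));t((188,190),(211,186))
t((240,165),(244,171)) # lid outer right top corner
t((186,138),(220,142)) # lid top left
t((225,202),(230,203)) # base back right top
print(totool([0.50,0.10,0.33]))
cv2.imwrite('pics/w.png',0*np.zeros((2,2)))
E
```

```text
[ 0.48204471 -0.21168519  0.14828134] [0.4, 0.4]
[0.51583939 0.25453073 0.00415562] [0.6, 0.6]
[0.54869509 0.09039252 0.12709071] [1.0, 1.0]
[0.5846675  0.33909403 0.10337948] [1.5, 1.5]
[0.51499605 0.10854779 0.02946989] [2.9, 2.9]
[-0.41697978 -0.35634633 -0.10773412][ WARN:0@0.385] global loadsave.cpp:1063 imwrite_ Unsupported depth image for selected encoder is fallbacked to CV_8U.
```

The manual's scale: shifts go in shares of 0.6 m and turns go in shares of pi rad. Converting my numbers, -0.326 m / 0.6 = -0.5433, -0.28 m / 0.6 = -0.4667, 1.155 rad / 3.1416 = 0.3676.

```bash
echo '[[[-0.0333, -0.0167, -0.05, 0.0318, 1], [-0.0833, -0.05, -0.1, 0.07, 1], [-0.15, -0.0917, -0.13, 0.1146, 1], [-0.2167, -0.1333, -0.13, 0.1592, 1], [-0.2833, -0.175, -0.13, 0.2037, 1], [-0.35, -0.2167, -0.13, 0.2483, 1], [-0.4167, -0.255, -0.13, 0.2928, 1], [-0.4667, -0.2867, -0.13, 0.3279, 1], [-0.5083, -0.3117, -0.13, 0.3501, 1], [-0.5333, -0.3267, -0.13, 0.3645, 1], [-0.5433, -0.3317, -0.13, 0.3676, 1], [-0.5433, -0.3317, -0.13, 0.3676, 1], [-0.5433, -0.3317, -0.13, 0.3676, 1]]]' > mv.in && python3 inch.py mv.in
python3 - <<'E'
from h import *
s,im=snap('wrist','w1')
print(s['position'],R.from_rotvec(s['tool_rot']).as_matrix().round(3))
_,b=snap('scene','s1')
E
```

```text
time: 1.45
position: [0.4793, 0.283, 0.3003]
tool_rot: [-2.216, -2.225, 0.0]
ft_force: [-0.1, 0.1, 0.4]
grip_width: 1.002
grip_force: 0.0
[0.47931122 0.28295484 0.30034057] [[-0.004  1.    -0.001]
 [ 1.     0.004  0.001]
 [ 0.001 -0.001 -1.   ]]
```

View pics/w1.png

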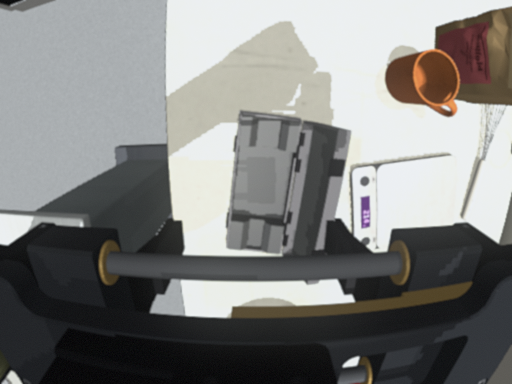

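The case is seen from above. Its base corners are near (240,112), (302,120), (228,247) and (288,252), the hinge is along its right side, and it is yawed slightly. The gripper's body is wide along the closing line (image columns). I'll take a second view of the case, then two of the bowl.

In the tool's units: -0.1 m / 0.6 = -0.1667, 0.05 m / 0.6 = 0.0833.

```bash
echo '[[[-0.0333, 0.0167, 0, 0, 1], [-0.1, 0.05, 0, 0, 1], [-0.15, 0.075, 0, 0, 1], [-0.1667, 0.0833, 0, 0, 1], [-0.1667, 0.0833, 0, 0, 1], [-0.1667, 0.0833, 0, 0, 1]]]' > mv.in && python3 inch.py mv.in >/dev/null
python3 -c "
from h import *
import pickle
s,_=snap('wrist','w2');pickle.dump(s,open('s2.pkl','wb'));print(s['position'])"
echo '[[[-0.0333, 0, 0, 0, 1], [-0.1, -0.0167, 0, 0, 1], [-0.1833, -0.0333, 0, 0, 1], [-0.2667, -0.05, 0, 0, 1], [-0.35, -0.0667, 0, 0, 1], [-0.4167, -0.0833, 0, 0, 1], [-0.4833, -0.0833, 0, 0, 1], [-0.5083, -0.0833, 0, 0, 1], [-0.5167, -0.0833, 0, 0, 1], [-0.5167, -0.0833, 0, 0, 1], [-0.5167, -0.0833, 0, 0, 1]]]' > mv.in && python3 inch.py mv.in >/dev/null
python3 -c "
from h import *
import pickle
s,_=snap('wrist','w3');pickle.dump(s,open('s3.pkl','wb'));print(s['position'])"
echo '[[[-0.0333, 0, 0, 0, 1], [-0.0833, 0, 0, 0, 1], [-0.1333, 0, 0, 0, 1], [-0.1667, 0, 0, 0, 1], [-0.1667, 0, 0, 0, 1], [-0.1667, 0, 0, 0, 1]]]' > mv.in && python3 inch.py mv.in
python3 - <<'E'
from h import *
import pickle
s,_=snap('wrist','w4');pickle.dump(s,open('s4.pkl','wb'));print(s['position'])
def tile(f,x,y,w,h,k):
    im=cv2.imread(f'pics/{f}.png');t=cv2.resize(im[y:y+h,x:x+w],None,fx=k,fy=k,interpolation=cv2.INTER_CUBIC)
    for i in range(0,w,20):cv2.putText(t,str(x+i),(i*k,9),0,.35,(0,0,255),1);cv2.line(t,(i*k,10),(i*k,15),(0,0,255),1)
    for i in range(0,h,20):cv2.putText(t,str(y+i),(0,i*k+4),0,.35,(0,160,0),1)
    return t
cv2.imwrite('pics/c2.png',np.hstack([tile('w1',215,100,145,165,3)[:,:400],tile('w2',150,0,133,165,3)]))
cv2.imwrite('pics/c3.png',np.hstack([cv2.imread('pics/w3.png')[:300,60:460],cv2.imread('pics/w4.png')[:300,60:460]]))
E
```

```text
[0.5295665  0.18320573 0.30044531]
[ 0.48088605 -0.12660182  0.30038859]
time: 3.95
position: [0.4809, -0.2275, 0.3003]
tool_rot: [-2.219, -2.222, -0.0]
ft_force: [0.8, 1.1, -1.2]
grip_width: 0.995
grip_force: 0.0
[ 0.48092342 -0.22747582  0.30026913]
```

View pics/c2.png

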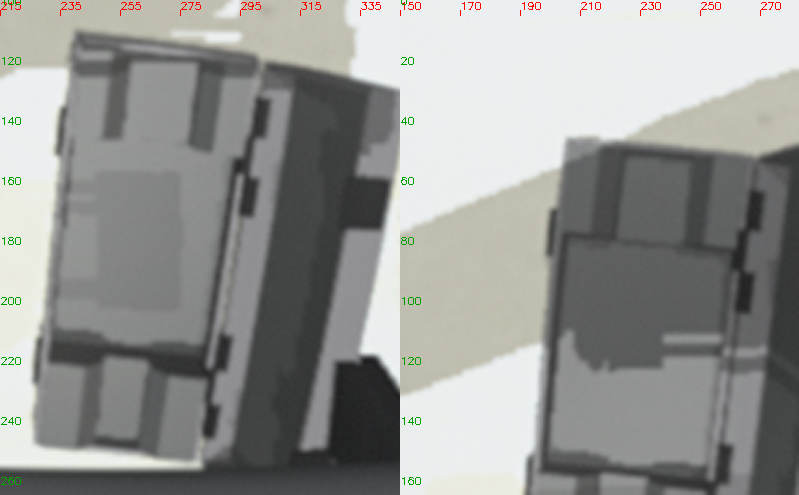

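View pics/c3.png

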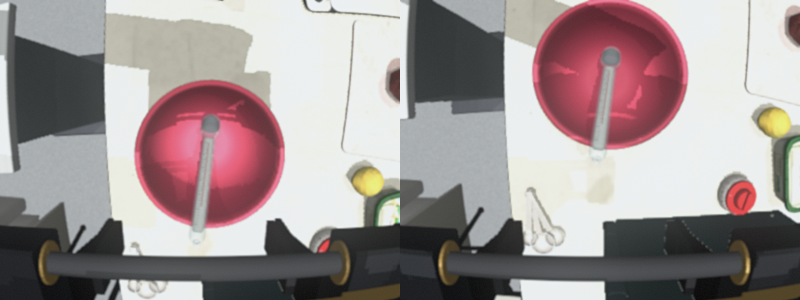

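The case corners and groove edges can be read in both case views. In w3 the bulb is at (270,125), the plain tip at (257,238) and the rim spans u 195–345, v 80–227. In w4 the bulb is at (271,58), the tip at (257,156) and the rim spans u 193–348. I'll fit the geometry from these.

```bash
cat > fit.py <<'E'
from h import *
import pickle
from scipy.optimize import least_squares as LS
S={i:pickle.load(open(f's{i}.pkl','rb')) for i in(2,3,4)}
S[1]=dict(S[2]);S[1]['position']=np.array([0.47931122,0.28295484,0.30034057]);S[1]['tool_rot']=np.array([-2.216,-2.225,0])
def wp(p,s):
    m=ctrl.camera_model('wrist');f=192/np.tan(np.radians(m['vertical_fov'])/2)
    H=np.array(m['hand_eye']);q=R.from_rotvec(s['tool_rot']).as_matrix().T@(np.array(p)-s['position'])
    c=H[:3,:3].T@(q-H[:3,3]);r=np.hypot(c[0],c[1]);t=np.arctan2(r,c[2]);return np.array([m['cx'],m['cy']])+f*t*c[:2]/r
C=[((-46,110,30),1,(240,111)),((-46,110,30),2,(205.3,46)),((46,110,30),1,(301,119)),((46,110,30),2,(268,52.5)),((-46,-110,30),1,(226.3,248.3)),
((-27,62,38),1,(249.7,146)),((27,62,38),1,(285.7,150.3)),((-17,62,28),1,(256.7,146.7)),((17,62,28),1,(279,149)),
((-22,-56,38),1,(243.7,220.7)),((22,-56,38),1,(271,224)),((-27,62,38),2,(214,77.7)),((27,62,38),2,(254,82)),((-17,62,28),2,(223.3,79)),((17,62,28),2,(246.7,81))]
def cw(p,P): return np.array([p[0],p[1],p[3]])+R.from_euler('z',p[2]).apply(np.array(P)/1000)
res=LS(lambda p:np.concatenate([wp(cw(p,P),S[i])-uv for P,i,uv in C]),[.5,.22,-.1,0],loss='soft_l1')
case=res.x
if __name__=='__main__':
    print('case',case.round(4));print(np.concatenate([wp(cw(case,P),S[i])-uv for P,i,uv in C]).reshape(-1,2).round(1).tolist())
    print('corner tri',tri([ray('wrist',(240,111),S[1]),ray('wrist',(205.3,46),S[2])]))
    case[3]=0
    L=[((92,0,-110),(233,163)),((92,21,-110),(241,165)),((92,0,110),(186,137.5))]
    def lp(a,r,n,y):return cw(case,(46-r*np.cos(a)+n*np.sin(a),y,30+r*np.sin(a)+n*np.cos(a)))
    g=LS(lambda a:np.concatenate([proj('scene',lp(a[0],*P))-uv for P,uv in L]),[2.0]);print('lid',g.x,g.fun.round(1))
    b=tri([ray('wrist',(270,125),S[3]),ray('wrist',(271,58),S[4])]);t=tri([ray('wrist',(256.5,238),S[3]),ray('wrist',(257,156),S[4])])
    print('bulb',b,'tip',t);v=t[0]-b[0];print(np.linalg.norm(v),v/np.linalg.norm(v))
    t2=tri([ray('scene',(332,224)),ray('side',(279,231)),ray('wrist',(256.5,238),S[3]),ray('wrist',(257,156),S[4])]);print('tip4',t2)
    # bowl rim fit
    E=[(3,0,195),(3,2,345),(4,0,193.5),(4,2,348),(3,3,80),(3,1,227)]
    th=np.linspace(0,2*np.pi,90)
    def rr(p):
        o=[]
        for i,k,v in E:
            q=np.array([wp((p[0]+.0915*np.cos(a),p[1]+.0915*np.sin(a),p[2]),S[i]) for a in th])
            o.append([q[:,0].min(),q[:,1].max(),q[:,0].max(),q[:,1].min()][k]-v)
        return o
    g=LS(rr,[.49,-.12,.119],diff_step=1e-4);print('bowl',g.x,np.round(g.fun,1))
E
python3 fit.py
```

```text
case [ 0.4929  0.2317 -0.1129 -0.0056]
[[0.3, 0.8], [0.6, -0.2], [1.4, 0.7], [0.8, -0.7], [0.1, -1.3], [-0.3, 0.1], [0.3, 0.2], [-0.6, -0.8], [-0.3, -0.4], [0.3, 0.3], [0.8, 0.0], [0.3, 0.3], [-2.2, -0.3], [-1.4, 0.1], [-1.6, 0.4]]
corner tri (array([0.45849113, 0.34699945, 0.02048299]), [0.5, 0.5])
lid [1.86839086] [ 1.3  1.   0.2 -1.2 -1.1 -3.6]
bulb (array([ 0.50571803, -0.08330056,  0.01759849]), [0.5, 0.5]) tip (array([ 0.48499702, -0.20957625,  0.13590476]), [0.1, 0.1])
0.1742735908766484 [-0.11889929 -0.72458304  0.67885372]
tip4 (array([ 0.4853293 , -0.20744389,  0.14409538]), [1.9, 0.9, 1.8, 0.8])Traceback (most recent call last):
  File "fit.py", line 35, in <module>
    g=LS(rr,[.49,-.12,.119],diff_step=1e-4);print('bowl',g.x,np.round(g.fun,1))
    return func(*args, **kwargs)
    result = trf(vector_fun.fun, vector_fun.jac, x0, f0, J0, lb, ub, ftol, xtol,
                 gtol, max_nfev, x_scale, loss_function, tr_solver,
                 tr_options.copy(), verbose, callback=callback_wrapped)
    return trf_no_bounds(
        fun, jac, x0, f0, J0, ftol, xtol, gtol, max_nfev, x_scale,
        loss_function, tr_solver, tr_options, verbose, callback=callback)
    f_new = fun(x_new)
    self._update_fun()
    ~~~~~~~~~~~~~~~~^^
    self.f = self.fun_wrapped(xp_copy(self.x))
             ~~~~~~~~~~~~~~~~^^^^^^^^^^^^^^^^^
    return np.atleast_1d(self.fun(x))
                         ~~~~~~~~^^^
    return self.f(x, *self.args, **self.kwargs)
           ~~~~~~^^^^^^^^^^^^^^^^^^^^^^^^^^^^^^
  File "fit.py", line 32, in rr
    q=np.array([wp((p[0]+.0915*np.cos(a),p[1]+.0915*np.sin(a),p[2]),S[i]) for a in th])
                ~~^^^^^^^^^^^^^^^^^^^^^^^^^^^^^^^^^^^^^^^^^^^^^^^^^^^^^^^
  File "fit.py", line 7, in wp
    m=ctrl.camera_model('wrist');f=192/np.tan(np.radians(m['vertical_fov'])/2)
ValueError: time passes only in moves, steps and waits
```

The fit holds up: the heights are within 6 mm of what they should be. The camera model only needs reading once, so I'll cache it. Then I'll refit with the case z fixed at 0 and crop in closer on the rod.

```bash
python3 - <<'E'
import re
t=open('h.py').read().replace('from bench import ctrl','from bench import ctrl\nimport functools\nCM=functools.cache(ctrl.camera_model)').replace('m=ctrl.camera_model(','m=CM(')
open('h.py','w').write(t)
t=open('fit.py').read().replace('m=ctrl.camera_model(','m=CM(').replace("cw(p,P),S[i])-uv for P,i,uv in C]),[.5,.22,-.1,0]","cw([*p,0],P),S[i])-uv for P,i,uv in C]),[.5,.22,-.1]").replace('case=res.x','case=np.append(res.x,0)')
open('fit.py','w').write(t)
E
python3 fit.py
python3 - <<'E'
import cv2,numpy as np
def tile(f,x,y,w,h,k):
    im=cv2.imread(f'pics/{f}.png');t=cv2.resize(im[y:y+h,x:x+w],None,fx=k,fy=k,interpolation=cv2.INTER_CUBIC)
    for i in range(0,w,10):cv2.putText(t,str(x+i),(i*k,9),0,.35,(255,0,0),1);cv2.line(t,(i*k,10),(i*k,15),(255,0,0),1)
    for i in range(0,h,10):cv2.putText(t,str(y+i),(0,i*k+4),0,.35,(0,120,0),1)
    return t
cv2.imwrite('pics/c4.png',np.hstack([tile('w3',230,105,80,145,4),np.vstack([tile('w4',230,35,80,135,4),np.zeros((40,320,3),np.uint8)])]))
E
```

```text
case [ 0.493   0.2321 -0.114   0.    ]
[[0.3, 0.6], [0.2, -1.1], [2.2, 0.7], [1.2, -1.6], [-0.2, 0.1], [-0.3, 0.4], [0.8, 0.6], [-0.4, -0.5], [0.1, -0.0], [0.2, 1.5], [1.0, 1.2], [-0.2, -0.2], [-2.1, -0.8], [-1.7, -0.4], [-1.7, -0.1]]
corner tri (array([0.45849113, 0.34699945, 0.02048299]), [0.5, 0.5])
lid [1.87118623] [ 1.3  1.   0.2 -1.2 -1.  -3.7]
bulb (array([ 0.50571803, -0.08330056,  0.01759849]), [0.5, 0.5]) tip (array([ 0.48499702, -0.20957625,  0.13590476]), [0.1, 0.1])
0.1742735908766484 [-0.11889929 -0.72458304  0.67885372]
tip4 (array([ 0.4853293 , -0.20744389,  0.14409538]), [1.9, 0.9, 1.8, 0.8])
bowl [ 0.50194678 -0.11403162  0.11230593] [ 0.2 -0.2 -0.1  0.1 -0.1  0.1]
```

View pics/c4.png

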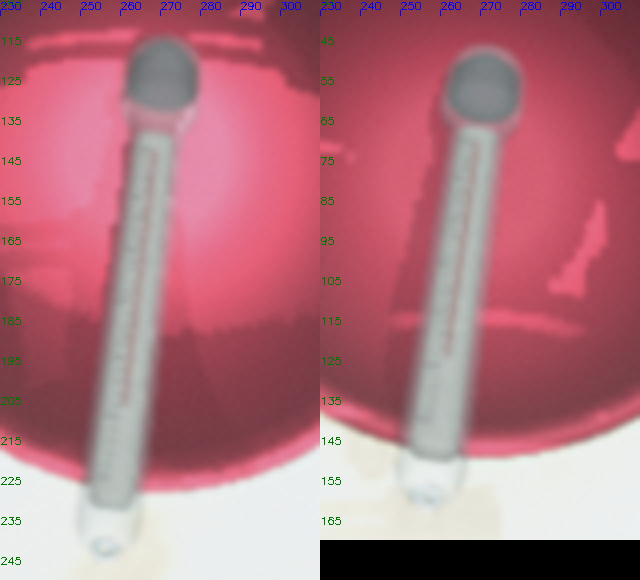

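The rod is clearer enlarged. In w3 the bulb's ball is centred at (270.5,125) and the plain end's round at (257,235). In w4 they are at (271,57) and (257.5,152).

```bash
python3 - <<'E'
from fit import *
for n,i,uv,z in [('bulb',3,(270.5,125),.026),('bulb',4,(271,57),.026),('tip',3,(257,235),.145),('tip',4,(257.5,152),.145)]: print(n,atz(ray('wrist',uv,S[i]),z))
print('tip scene',atz(ray('scene',(332,224)),.148),atz(ray('side',(279,231)),.148))
for uv,i in [((270,153.5),3)]:
    print('rimc',atz(ray('wrist',uv,S[i]),.119))
print('rim scene',atz(ray('scene',(296,213)),.119),atz(ray('side',(263,218)),.119))
A=[((50,-56,38),0)]
from fit import cw,case
# case check in scene/side : project corners and compare
for P in [(-46,110,30),(46,-110,30),(-27,62,38),(-22,-56,38)]: print(P,proj('scene',cw(case,P)).round(1),proj('side',cw(case,P)).round(1))
E
```

```text
bulb [ 0.50554056 -0.08262504  0.026     ]
bulb [ 0.50570329 -0.08304457  0.026     ]
tip [ 0.48551699 -0.20111553  0.145     ]
tip [ 0.48535005 -0.20348976  0.145     ]
tip scene [ 0.48178379 -0.21193367  0.148     ] [ 0.4826832  -0.21074023  0.148     ]
rimc [ 0.50026523 -0.10880377  0.119     ]
rim scene [ 0.49749144 -0.11895398  0.119     ] [ 0.49616636 -0.11711171  0.119     ]
(-46, 110, 30) [148.4 176.4] [183.2 169.8]
(46, -110, 30) [226.  199.8] [232.4 199.4]
(-27, 62, 38) [163.5 178.6] [192.5 173.4]
(-22, -56, 38) [189.5 197.1] [203.9 191.7]
```

```bash
python3 - <<'E'
from h import *
_,b=snap('side','side4');a=cv2.imread('pics/s1.png');b=b[:,:,::-1]
o=[]
for n,im,p in(('scene',a,(.4793,.283,.36)),('side',b,(.481,-.2275,.36))):
    u,v=proj(n,p).astype(int);x=max(0,min(412,u-50));y=max(0,min(309,v-40));print(n,x,y,u,v)
    o.append(cv2.resize(np.ascontiguousarray(im[y:y+75,x:x+100]),None,fx=4,fy=4,interpolation=cv2.INTER_CUBIC))
cv2.imwrite('pics/c5.png',np.hstack(o))
E
```

```text
scene 103 11 153 51
side 238 98 288 138
```

View pics/c5.png

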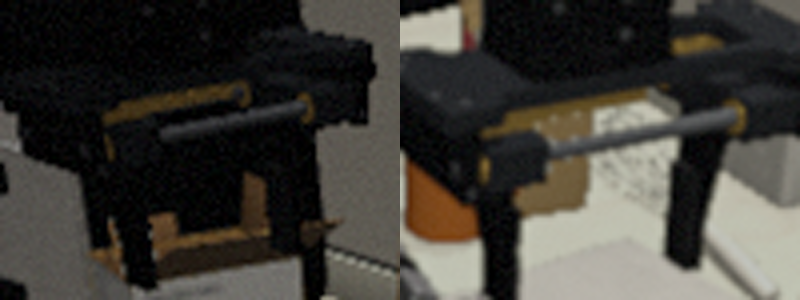

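The gripper's housing really is wide along the closing line, about 95 mm to each side. At bed height it would foul the lid's free edge unless the lid leans back to about 2.13. So I'll first ease the lid back towards its stop (2.15) with closed fingers.

```bash
cat >> h.py <<'E'
CASE=np.array([.493,.2321,0]);YAW=-.114
def cloc(p): return CASE+R.from_euler('z',YAW).apply(np.array(p)/1000)
def local():
    s=ctrl.get_state(); return (R.from_euler('z',-YAW).apply(s['position']-CASE)*1000).round(1)
def tyaw():
    M=R.from_rotvec(ctrl.get_state()['tool_rot']).as_matrix(); return np.arctan2(-M[0,0],M[1,0])
def plan(*ps,yaw=YAW):
    print('turn',round(tyaw()-yaw,3))
    for p in ps: print(p,totool(p).round(4))
E
python3 - <<'E'
from h import *
plan(cloc((30,0,300)),cloc((30,0,98)),cloc((81,0,98)))
E
```

```text
turn 0.117
[0.52280527 0.2286874  0.3       ] [0.4554 0.0433 0.0008]
[0.52280527 0.2286874  0.098     ] [0.4551 0.0433 0.2028]
[0.57347423 0.22288599 0.098     ] [0.4492 0.094  0.2028]
```

The manual's scale: shifts go in shares of 0.6 m and turns go in shares of pi rad. Converting my numbers, 0.455 m / 0.6 = 0.7583, 0.44 m / 0.6 = 0.7333, 0.117 rad / 3.1416 = 0.0372.

```bash
echo '[[[0.0333, 0, 0, 0, 0], [0.1, 0, 0, 0, 0], [0.1833, 0.0167, 0, 0, 0], [0.2667, 0.0333, 0, 0, 0], [0.35, 0.05, 0, 0.0127, 0], [0.4333, 0.0583, 0, 0.0255, 0], [0.5167, 0.0667, 0, 0.0372, 0], [0.6, 0.0717, 0, 0.0372, 0], [0.6833, 0.0717, 0.0333, 0.0372, 0], [0.7333, 0.0717, 0.1, 0.0372, 0], [0.7583, 0.0717, 0.175, 0.0372, 0], [0.7583, 0.0717, 0.25, 0.0372, 0], [0.7583, 0.0717, 0.3083, 0.0372, 0], [0.7583, 0.0717, 0.3333, 0.0372, 0], [0.7583, 0.0717, 0.3367, 0.0372, 0], [0.7583, 0.0717, 0.3367, 0.0372, 0]]]' > mv.in && python3 inch.py mv.in
python3 -c "
from h import *
print(local(),tyaw())"
```

```text
time: 5.65
position: [0.5241, 0.2268, 0.1]
tool_rot: [2.347, 2.088, 0.003]
ft_force: [0.9, 0.2, 0.9]
grip_width: 0.006
grip_force: 0.0
[ 31.5  -1.7 100. ] -0.11638449925700832
```

Next I'll push the lid back slowly along tool +y.

In the tool's units: 0.03 m / 0.6 = 0.05, 0.025 m / 0.6 = 0.0417.

```bash
echo '[[[0, 0.0167, 0, 0, 0], [0, 0.0333, 0, 0, 0], [0, 0.0417, 0, 0, 0], [0, 0.05, 0, 0, 0], [0, 0.05, 0, 0, 0]]]' > mv.in && python3 inch.py mv.in; echo '[[[0, 0.0067, 0, 0, 0], [0, 0.0133, 0, 0, 0], [0, 0.02, 0, 0, 0], [0, 0.02, 0, 0, 0]]]' > mv.in && python3 inch.py mv.in; python3 -c "
from h import *
print(local())"
```

```text
time: 6.15
position: [0.5542, 0.222, 0.0988]
tool_rot: [2.348, 2.086, 0.001]
ft_force: [-0.1, 1.2, -0.4]
grip_width: 0.006
grip_force: 0.0
time: 6.55
position: [0.5653, 0.2209, 0.0983]
tool_rot: [-2.348, -2.088, 0.001]
ft_force: [-0.4, 0.4, -0.4]
grip_width: 0.0
grip_force: 0.3
[73.1 -2.9 98.3]
```

In the tool's units: 0.006 m / 0.6 = 0.01, 0.003 m / 0.6 = 0.005.

```bash
for i in 1 2; do echo '[[[0, 0.005, 0, 0, 0], [0, 0.01, 0, 0, 0], [0, 0.01, 0, 0, 0]]]' > mv.in && python3 inch.py mv.in | grep -E 'posi|force'; done; python3 -c "
from h import *
print(local())
_,a=snap('scene','s6');_,b=snap('side','d6');_,c=snap('wrist','w6')
o=[cv2.resize(np.ascontiguousarray(im[y:y+75,x:x+100,::-1]),None,fx=4,fy=4,interpolation=cv2.INTER_CUBIC) for im,x,y in((a,150,120),(b,165,125))]
cv2.imwrite('pics/c6.png',np.hstack(o))"
```

```text
position: [0.5715, 0.2202, 0.0986]
ft_force: [-0.8, -0.2, -0.3]
grip_force: 0.4
position: [0.5761, 0.2198, 0.0984]
ft_force: [-4.8, -0.3, 1.2]
grip_force: 2.4
[83.9 -2.8 98.4]
```

In the tool's units: 0.002 m / 0.6 = 0.0033.

```bash
for i in 1 2; do echo '[[[0, 0.0033, 0, 0, 0], [0, 0.0033, 0, 0, 0]]]' > mv.in && python3 inch.py mv.in | grep -E 'posi|force'; done; python3 -c "
from h import *
print(local())"
```

```text
position: [0.5763, 0.2198, 0.0983]
ft_force: [-9.4, 0.5, 4.0]
grip_force: 4.7
position: [0.5764, 0.2198, 0.0982]
ft_force: [-13.3, -0.2, 6.7]
grip_force: 7.0
[84.3 -2.8 98.2]
```

The lid is on its stop: force rises with no motion. I'll back off, rise and go over the rod. I'll grasp 15 mm plainwards of its origin, at (0.494, -0.154, 0.094).

In the tool's units: -0.16 m / 0.6 = -0.2667, -0.15 m / 0.6 = -0.25.

```bash
echo '[[[0, -0.0333, 0, 0, 0], [0, -0.0833, -0.0333, 0, 0], [0, -0.1, -0.1, 0, 0], [0, -0.1, -0.1833, 0, 0], [0, -0.1, -0.25, 0, 0], [0, -0.1, -0.2667, 0, 0.42], [0, -0.1, -0.2667, 0, 0.42]]]' > mv.in && python3 inch.py mv.in; python3 - <<'E'
from h import *
plan((.4939,-.1545,.23),(.4939,-.1545,.081),yaw=-.162)
E
```

```text
time: 8.4
position: [0.5237, 0.2264, 0.2615]
tool_rot: [2.347, 2.086, 0.011]
ft_force: [-0.5, -0.3, -0.2]
grip_width: 0.11
grip_force: 0.0
turn 0.044
(0.4939, -0.1545, 0.23) [-0.3819  0.015   0.0301]
(0.4939, -0.1545, 0.081) [-0.3825  0.0141  0.1791]
```

In the tool's units: -0.382 m / 0.6 = -0.6367, -0.375 m / 0.6 = -0.625, 0.044 rad / 3.1416 = 0.014.

```bash
echo '[[[-0.0333, 0, 0, 0, 0.42], [-0.1, 0, 0, 0, 0.42], [-0.1833, 0.0083, 0, 0, 0.42], [-0.2667, 0.0167, 0, 0, 0.42], [-0.35, 0.025, 0, 0.0064, 0.42], [-0.4333, 0.025, 0.0167, 0.014, 0.42], [-0.5167, 0.025, 0.0333, 0.014, 0.42], [-0.5833, 0.025, 0.05, 0.014, 0.42], [-0.625, 0.025, 0.05, 0.014, 0.42], [-0.6367, 0.025, 0.05, 0.014, 0.42], [-0.6367, 0.025, 0.05, 0.014, 0.42], [-0.6367, 0.025, 0.05, 0.014, 0.42]]]' > mv.in && python3 inch.py mv.in; python3 - <<'E'
from h import *
plan((.4939,-.1545,.081),yaw=-.162)
s,_=snap('wrist','w7'); _,a=snap('scene','s7'); _,b=snap('side','d7')
import pickle;pickle.dump(s,open('s7.pkl','wb'))
c=cv2.imread('pics/w7.png')[:300,106:406]
k=lambda im,x,y:cv2.resize(np.ascontiguousarray(im[y:y+75,x:x+100,::-1]),(400,300),interpolation=cv2.INTER_CUBIC)
cv2.imwrite('pics/c7.png',np.vstack([np.hstack([cv2.resize(c,(400,300)),np.zeros((300,400,3),np.uint8)]),np.hstack([k(a,255,160),k(b,215,170)])]))
E
```

```text
time: 9.6
position: [0.4917, -0.1535, 0.2278]
tool_rot: [-2.39, -2.037, 0.0]
ft_force: [0.3, 1.0, -0.1]
grip_width: 0.424
grip_force: 0.0
turn 0.003
(0.4939, -0.1545, 0.081) [-0.0007  0.0025  0.1468]
```

View pics/c7.png

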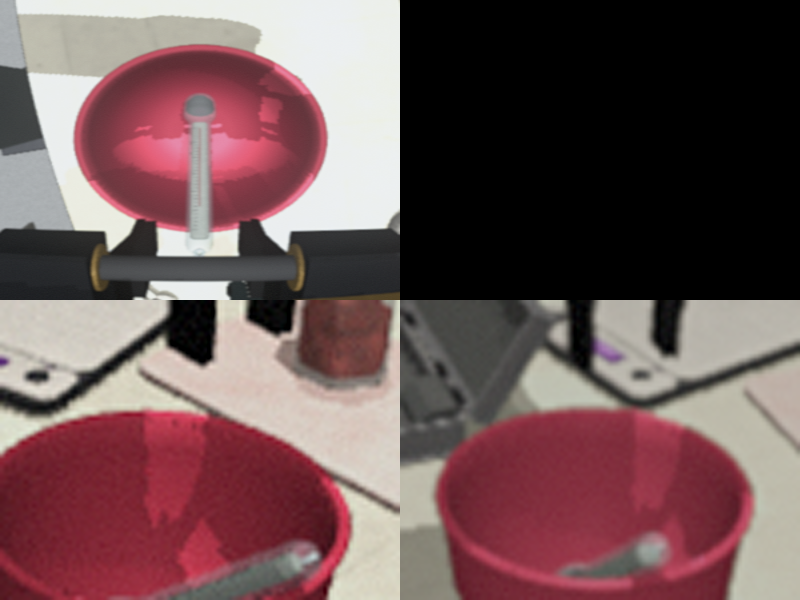

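In the wrist view the rod runs straight down the picture at column 256, between fingers at about 216 and 294, so yaw and centring are right. I'll descend slowly.

In the tool's units: 0.146 m / 0.6 = 0.2433, 0.002 m / 0.6 = 0.0033.

```bash
echo '[[[0, 0.0033, 0.0333, 0, 0.42], [0, 0.0033, 0.0833, 0, 0.42], [0, 0.0033, 0.125, 0, 0.42], [0, 0.0033, 0.1583, 0, 0.42], [0, 0.0033, 0.1833, 0, 0.42], [0, 0.0033, 0.2033, 0, 0.42], [0, 0.0033, 0.22, 0, 0.42], [0, 0.0033, 0.2333, 0, 0.42], [0, 0.0033, 0.2433, 0, 0.42], [0, 0.0033, 0.2433, 0, 0.42]]]' > mv.in && python3 inch.py mv.in
```

```text
time: 10.75
position: [0.4934, -0.1551, 0.082]
tool_rot: [-2.392, -2.035, 0.001]
ft_force: [-0.1, 0.1, 0.2]
grip_width: 0.418
grip_force: 0.0
```

```bash
echo '[[[0, 0, 0, 0, 0.34], [0, 0, 0, 0, 0.3], [0, 0, 0, 0, 0.27], [0, 0, 0, 0, 0.24], [0, 0, 0, 0, 0.22], [0, 0, 0, 0, 0.2], [0, 0, 0, 0, 0.18], [0, 0, 0, 0, 0.15], [0, 0, 0, 0, 0.15]]]' > mv.in && python3 inch.py mv.in 18
```

```text
time: 11.65
position: [0.4939, -0.1554, 0.0827]
tool_rot: [2.393, 2.035, 0.001]
ft_force: [-0.2, -0.1, 1.2]
grip_width: 0.222
grip_force: 18.0
```

Held. I'll lift it straight up, slowly at first.

In the tool's units: -0.16 m / 0.6 = -0.2667, -0.158 m / 0.6 = -0.2633.

```bash
echo '[[[0, 0, -0.0083, 0, 0.15], [0, 0, -0.025, 0, 0.15], [0, 0, -0.05, 0, 0.15], [0, 0, -0.0833, 0, 0.15], [0, 0, -0.125, 0, 0.15], [0, 0, -0.1667, 0, 0.15], [0, 0, -0.2083, 0, 0.15], [0, 0, -0.2417, 0, 0.15], [0, 0, -0.2633, 0, 0.15], [0, 0, -0.2667, 0, 0.15], [0, 0, -0.2667, 0, 0.15]]]' > mv.in && python3 inch.py mv.in
cat > rodang.py <<'E'
from h import *
s,im=snap('wrist','wr_%d'%int(ctrl.get_state()['time']*100))
m=CM('wrist');f=192/np.tan(np.radians(m['vertical_fov'])/2);H=np.array(m['hand_eye'])
def tp(q):
    c=H[:3,:3].T@(np.array(q)/1000-H[:3,3]);r=np.hypot(c[0],c[1]);t=np.arctan2(r,c[2]);return np.array([m['cx'],m['cy']])+f*t*c[:2]/r
for ph in range(-10,80,10):
    a=np.radians(ph);print(ph,tp([100*np.cos(a),0,-13+100*np.sin(a)]).round(0),tp([115*np.cos(a),0,-13+115*np.sin(a)]).round(0))
g=im[:,250:259].mean(1).astype(int)
print([(v,g[v].tolist()) for v in range(0,230,6)])
E
python3 rodang.py
```

```text
time: 12.75
position: [0.4936, -0.1553, 0.2424]
tool_rot: [-2.393, -2.036, -0.0]
ft_force: [0.2, 0.0, -0.6]
grip_width: 0.227
grip_force: 18.0
-10 [253.  56.] [253.  23.]
0 [253.  59.] [253.  30.]
10 [253.  66.] [253.  41.]
20 [253.  76.] [253.  55.]
30 [253.  89.] [253.  71.]
40 [253. 104.] [253.  89.]
50 [253. 120.] [253. 107.]
60 [253. 137.] [253. 126.]
70 [253. 155.] [253. 146.]
[(0, [235, 238, 233]), (6, [235, 239, 235]), (12, [235, 239, 234]), (18, [206, 208, 196]), (24, [182, 181, 167]), (30, [182, 181, 167]), (36, [184, 183, 170]), (42, [184, 183, 169]), (48, [192, 81, 99]), (54, [103, 51, 58]), (60, [96, 48, 54]), (66, [99, 47, 54]), (72, [112, 51, 60]), (78, [131, 56, 69]), (84, [147, 62, 76]), (90, [125, 122, 125]), (96, [123, 128, 130]), (102, [122, 127, 130]), (108, [127, 131, 134]), (114, [135, 135, 141]), (120, [135, 136, 142]), (126, [216, 155, 169]), (132, [210, 151, 165]), (138, [179, 185, 182]), (144, [173, 175, 173]), (150, [169, 166, 164]), (156, [172, 170, 167]), (162, [174, 172, 169]), (168, [175, 174, 171]), (174, [176, 174, 171]), (180, [174, 173, 170]), (186, [174, 173, 170]), (192, [175, 174, 171]), (198, [174, 172, 169]), (204, [174, 173, 169]), (210, [173, 171, 168]), (216, [176, 175, 171]), (222, [176, 175, 172]), (228, [173, 172, 169])]
```

The bulb is at rows 87–123 in column 254, which matches a tilt of about 42°, so the rod has not slipped. I'll carry it over the case.

```bash
python3 - <<'E'
from h import *
plan(cloc((0,12,240)),cloc((0,12,125)))
E
```

```text
turn -0.047
[0.49436504 0.24402211 0.24      ] [ 0.3942 -0.0628  0.0018]
[0.49436504 0.24402211 0.125     ] [ 0.3942 -0.0627  0.1168]
```

In the tool's units: 0.394 m / 0.6 = 0.6567, 0.388 m / 0.6 = 0.6467, -0.047 rad / 3.1416 = -0.015.

```bash
echo '[[[0.0167, 0, 0, 0, 0.15], [0.05, 0, 0, 0, 0.15], [0.1, -0.0167, 0, 0, 0.15], [0.15, -0.025, 0, 0, 0.15], [0.2, -0.0333, 0, -0.0032, 0.15], [0.25, -0.0417, 0, -0.0064, 0.15], [0.3, -0.05, 0, -0.0095, 0.15], [0.35, -0.0583, 0, -0.0127, 0.15], [0.4, -0.0667, 0, -0.015, 0.15], [0.45, -0.075, 0, -0.015, 0.15], [0.5, -0.0833, 0, -0.015, 0.15], [0.55, -0.0917, 0, -0.015, 0.15], [0.5917, -0.1, 0.0167, -0.015, 0.15], [0.625, -0.105, 0.05, -0.015, 0.15], [0.6467, -0.105, 0.0917, -0.015, 0.15], [0.6567, -0.105, 0.1333, -0.015, 0.15], [0.6567, -0.105, 0.1667, -0.015, 0.15], [0.6567, -0.105, 0.1867, -0.015, 0.15], [0.6567, -0.105, 0.195, -0.015, 0.15], [0.6567, -0.105, 0.195, -0.015, 0.15]]]' > mv.in && python3 inch.py mv.in
python3 rodang.py | tail -1
python3 - <<'E'
from h import *
print(local(),tyaw())
_,a=snap('scene','s9');_,b=snap('side','d9')
# relative check in side-by-side crop, saved for viewing
w=cv2.imread('pics/'+sorted(__import__('os').listdir('pics'),key=lambda f:__import__('os').path.getmtime('pics/'+f))[-3])
k=lambda im,x,y:cv2.resize(np.ascontiguousarray(im[y:y+75,x:x+100,::-1]),(400,300),interpolation=cv2.INTER_CUBIC)
cv2.imwrite('pics/c9.png',np.vstack([np.hstack([cv2.resize(w[30:255,106:406],(400,300)),k(a,140,110)]),np.hstack([k(b,165,120),np.zeros((300,400,3),np.uint8)])]))
E
```

```text
time: 14.8
position: [0.4943, 0.2435, 0.125]
tool_rot: [-2.344, -2.091, 0.002]
ft_force: [-0.6, -0.1, -1.5]
grip_width: 0.22
grip_force: 18.0
[(0, [235, 239, 240]), (6, [235, 239, 233]), (12, [234, 237, 237]), (18, [198, 197, 185]), (24, [192, 190, 176]), (30, [193, 192, 178]), (36, [193, 191, 178]), (42, [192, 191, 177]), (48, [193, 191, 177]), (54, [192, 190, 175]), (60, [192, 190, 176]), (66, [191, 190, 176]), (72, [192, 190, 176]), (78, [177, 175, 163]), (84, [73, 73, 73]), (90, [118, 126, 127]), (96, [122, 130, 132]), (102, [121, 129, 131]), (108, [124, 131, 135]), (114, [132, 137, 142]), (120, [132, 137, 142]), (126, [140, 148, 149]), (132, [131, 139, 140]), (138, [176, 185, 181]), (144, [168, 175, 172]), (150, [166, 167, 164]), (156, [169, 170, 167]), (162, [171, 172, 169]), (168, [173, 175, 171]), (174, [173, 175, 171]), (180, [172, 173, 170]), (186, [172, 174, 170]), (192, [173, 174, 171]), (198, [173, 175, 172]), (204, [173, 175, 172]), (210, [172, 173, 169]), (216, [175, 175, 172]), (222, [175, 174, 171]), (228, [172, 172, 168])]
[  0.5  11.8 125.9] -0.11430484943606566
```

```bash
python3 - <<'E'
from fit import wp
from h import *
import glob,os
f=sorted(glob.glob('pics/wr_*.png'),key=os.path.getmtime)[-1]
im=cv2.cvtColor(cv2.imread(f),cv2.COLOR_BGR2GRAY).astype(int);s=ctrl.get_state()
for y in(100,80):
    P=[wp(cloc(p),s).round(1) for p in((-46,y,30),(-42,y,30),(-27,y,38),(-17,y,28),(17,y,28),(27,y,38),(46,y,30))]
    print(y,[p.tolist() for p in P]); r=int(round(P[2][1])); print(r,[(u,int(im[r,u])) for u in range(150,330,3)])
r=105;print(r,[(u,int(im[r,u])) for u in range(215,300,3)])
E
```

```text
100 [[198.6, 91.7], [203.1, 91.5], [219.3, 90.7], [232.1, 90.9], [271.5, 90.8], [284.2, 90.6], [305.1, 91.6]]
91 [(150, 191), (153, 190), (156, 190), (159, 189), (162, 190), (165, 190), (168, 188), (171, 188), (174, 190), (177, 189), (180, 189), (183, 189), (186, 188), (189, 189), (192, 188), (195, 190), (198, 160), (201, 107), (204, 96), (207, 95), (210, 95), (213, 96), (216, 96), (219, 85), (222, 73), (225, 73), (228, 72), (231, 70), (234, 91), (237, 96), (240, 106), (243, 131), (246, 131), (249, 124), (252, 124), (255, 124), (258, 123), (261, 126), (264, 136), (267, 116), (270, 73), (273, 69), (276, 68), (279, 70), (282, 67), (285, 90), (288, 97), (291, 95), (294, 96), (297, 96), (300, 94), (303, 106), (306, 124), (309, 100), (312, 97), (315, 96), (318, 97), (321, 91), (324, 65), (327, 63)]
80 [[199.0, 114.4], [203.5, 114.3], [219.5, 114.3], [232.3, 113.6], [271.4, 113.6], [284.0, 114.2], [304.7, 114.3]]
114 [(150, 186), (153, 186), (156, 187), (159, 186), (162, 188), (165, 189), (168, 190), (171, 190), (174, 189), (177, 189), (180, 189), (183, 189), (186, 191), (189, 189), (192, 
[... 153 characters left out ...]
234, 102), (237, 112), (240, 124), (243, 130), (246, 135), (249, 136), (252, 136), (255, 136), (258, 136), (261, 134), (264, 131), (267, 123), (270, 112), (273, 101), (276, 66), (279, 66), (282, 65), (285, 88), (288, 91), (291, 91), (294, 90), (297, 91), (300, 89), (303, 94), (306, 31), (309, 39), (312, 44), (315, 94), (318, 95), (321, 86), (324, 63), (327, 64)]
105 [(215, 94), (218, 92), (221, 70), (224, 72), (227, 69), (230, 71), (233, 67), (236, 109), (239, 109), (242, 117), (245, 122), (248, 125), (251, 127), (254, 127), (257, 127), (260, 124), (263, 121), (266, 116), (269, 107), (272, 98), (275, 69), (278, 66), (281, 67), (284, 82), (287, 94), (290, 92), (293, 93), (296, 93), (299, 91)]
```

The groove edges and the bulb line up within about 1 mm: groove centre near column 252, bulb 254. I'll lower until the bulb tip just meets the wide groove's bottom, expected at TCP z ≈ 85 mm.

In the tool's units: 0.036 m / 0.6 = 0.06, 0.033 m / 0.6 = 0.055.

```bash
echo '[[[0, -0.0017, 0.0133, 0, 0.15], [0, -0.0017, 0.03, 0, 0.15], [0, -0.0017, 0.045, 0, 0.15], [0, -0.0017, 0.055, 0, 0.15], [0, -0.0017, 0.06, 0, 0.15], [0, -0.0017, 0.06, 0, 0.15], [0, -0.0017, 0.06, 0, 0.15]]]' > mv.in && python3 inch.py mv.in; for i in 1 2 ; do echo '[[[0, 0, 0.0017, 0, 0.15], [0, 0, 0.0033, 0, 0.15], [0, 0, 0.0033, 0, 0.15]]]' > mv.in && python3 inch.py mv.in | grep -E 'pos|ft'; done
```

```text
time: 15.65
position: [0.4939, 0.2438, 0.0898]
tool_rot: [2.344, 2.091, 0.0]
ft_force: [-0.6, -0.3, 0.1]
grip_width: 0.223
grip_force: 18.0
position: [0.4942, 0.2436, 0.0881]
ft_force: [-0.7, -0.8, 1.7]
position: [0.4933, 0.2433, 0.0853]
ft_force: [-1.5, -3.0, 3.8]
```

The bulb touches where expected (TCP z ≈ 86 mm, about 3 N). I'll ease the grip to 6 N and follow the arc about the bulb, so that the rod pivots in the pads.

In the tool's units: 0.011 m / 0.6 = 0.0183, -0.01 m / 0.6 = -0.0167.

```bash
echo '[[[-0.0033, 0, 0, 0, 0.15], [-0.005, 0, 0.0017, 0, 0.15], [-0.0083, 0, 0.0067, 0, 0.15], [-0.0133, 0, 0.0117, 0, 0.15], [-0.0167, 0, 0.0183, 0, 0.15], [-0.0167, 0, 0.0183, 0, 0.15]]]' > mv.in && python3 inch.py mv.in 6; python3 rodang.py | tail -1 | cut -c1-900; python3 -c "
from h import *
print(local())"
```

```text
time: 16.85
position: [0.4922, 0.2331, 0.0737]
tool_rot: [-2.345, -2.09, 0.002]
ft_force: [-0.1, 0.7, 0.4]
grip_width: 0.228
grip_force: 6.0
[(0, [235, 239, 240]), (6, [236, 239, 240]), (12, [200, 199, 188]), (18, [192, 190, 176]), (24, [192, 190, 177]), (30, [192, 190, 176]), (36, [191, 190, 176]), (42, [192, 190, 176]), (48, [192, 190, 176]), (54, [192, 190, 176]), (60, [110, 111, 112]), (66, [108, 113, 114]), (72, [129, 138, 140]), (78, [132, 141, 143]), (84, [133, 141, 145]), (90, [125, 133, 137]), (96, [128, 134, 138]), (102, [130, 134, 138]), (108, [148, 151, 154]), (114, [147, 151, 155]), (120, [142, 150, 151]), (126, [189, 199, 195]), (132, [190, 200, 196]), (138, [184, 185, 183]), (144, [184, 186, 183]), (150, [185, 186, 184]), (156, [185, 186, 184]), (162, [184, 185, 182]), (168, [184, 184, 182]), (174, [179, 180, 177]), (180, [178, 178, 176]), (186, [181, 181, 179]), (192, [184, 184, 182]), (198, [187, 187, 184]), (204, [187, 188, 185]), (210, [186, 186, 183]), (216, [190, 190, 187]), (222, [183, 182, 180]), (228, 
[-0.9  1.2 74.1]
```

In the tool's units: 0.023 m / 0.6 = 0.0383, 0.02 m / 0.6 = 0.0333.

```bash
echo '[[[-0.0033, 0, 0.0067, 0, 0.15], [-0.0067, 0, 0.0133, 0, 0.15], [-0.0083, 0, 0.02, 0, 0.15], [-0.0117, 0, 0.0267, 0, 0.15], [-0.015, 0, 0.0333, 0, 0.15], [-0.0167, 0, 0.0383, 0, 0.15], [-0.0167, 0, 0.0383, 0, 0.15]]]' > mv.in && python3 inch.py mv.in | grep -E 'pos|f'; echo '[[[-0.0017, 0, 0.0067, 0, 0.15], [-0.0033, 0, 0.0133, 0, 0.15], [-0.005, 0, 0.02, 0, 0.15], [-0.0067, 0, 0.0267, 0, 0.15], [-0.0083, 0, 0.0333, 0, 0.15], [-0.0083, 0, 0.0333, 0, 0.15]]]' > mv.in && python3 inch.py mv.in | grep -E 'pos|f';python3 rodang.py | tail -1 | cut -c1-700; python3 -c "
from h import *
print(local())"
```

```text
position: [0.4911, 0.2233, 0.051]
ft_force: [0.1, -0.8, 1.2]
grip_force: 6.0
position: [0.4904, 0.2187, 0.0308]
ft_force: [0.8, -1.2, 0.9]
grip_force: 6.0
[(0, [236, 239, 239]), (6, [202, 202, 191]), (12, [192, 190, 176]), (18, [192, 190, 177]), (24, [107, 108, 110]), (30, [68, 71, 71]), (36, [138, 147, 149]), (42, [138, 143, 148]), (48, [140, 145, 150]), (54, [142, 146, 151]), (60, [141, 145, 150]), (66, [130, 134, 139]), (72, [126, 129, 134]), (78, [150, 153, 156]), (84, [149, 151, 155]), (90, [148, 151, 155]), (96, [148, 152, 156]), (102, [148, 152, 155]), (108, [148, 152, 155]), (114, [195, 199, 198]), (120, [197, 202, 200]), (126, [198, 203, 201]), (132, [192, 185, 185]), (138, [189, 182, 182]), (144, [187, 179, 179]), (150, [193, 187, 186]), (156, [193, 187, 186]), (162, [194, 188, 187]), (168, [187, 181, 181]), (174, [189, 183, 183]), (
[ -0.8 -13.5  31.2]
```

Tilt is about 5° now and forces are about 1 N. Now the last few millimetres, slowly.

In the tool's units: 0.009 m / 0.6 = 0.015, -0.001 m / 0.6 = -0.0017.

```bash
echo '[[[0, 0, 0.005, 0, 0.15], [-0.0017, 0, 0.01, 0, 0.15], [-0.0017, 0, 0.015, 0, 0.15], [-0.0017, 0, 0.015, 0, 0.15]]]' > mv.in && python3 inch.py mv.in| grep -E 'pos|ft'; for i in 1 2; do echo '[[[0, 0, 0.0017, 0, 0.15], [0, 0, 0.0033, 0, 0.15], [0, 0, 0.0033, 0, 0.15]]]' > mv.in && python3 inch.py mv.in | grep -E 'pos|ft'; done; python3 rodang.py | tail -1 | cut -c1-300; python3 -c "
from h import *
print(local())"
```

```text
position: [0.4905, 0.2178, 0.0221]
ft_force: [0.3, -0.0, 0.2]
position: [0.4908, 0.2179, 0.0208]
ft_force: [0.8, 0.0, 2.7]
position: [0.4914, 0.2181, 0.0196]
ft_force: [-1.5, -2.3, 7.3]
[(0, [236, 239, 240]), (6, [191, 190, 176]), (12, [192, 190, 176]), (18, [108, 108, 109]), (24, [54, 55, 56]), (30, [138, 147, 148]), (36, [138, 146, 149]), (42, [141, 146, 150]), (48, [140, 144, 150]), (54, [142, 146, 152]), (60, [141, 145, 151]), (66, [128, 132, 137]), (72, [149, 153, 156]), (78, 
[ -0.1 -14.1  19.6]
```

The rod is seated. The contact height fits the offset implied by the first touch. I'll relieve the load by 1 mm and open gently.

In the tool's units: -0.003 m / 0.6 = -0.005, -0.002 m / 0.6 = -0.0033.

```bash
echo '[[[0, 0, -0.0033, 0, 0.15], [0, 0, -0.005, 0, 0.15], [0, 0, -0.005, 0, 0.22], [0, 0, -0.005, 0, 0.24], [0, 0, -0.005, 0, 0.28], [0, 0, -0.005, 0, 0.34], [0, 0, -0.005, 0, 0.4], [0, 0, -0.005, 0, 0.4], [0, 0, -0.005, 0, 0.4]]]' > mv.in && python3 inch.py mv.in; echo '[[[0, 0, -0.0167, 0, 0.4], [0, 0, -0.05, 0, 0.4], [0, 0, -0.1, 0, 0.4], [0, 0, -0.1667, 0, 0.4], [0, 0, -0.2333, 0, 0.4], [0, 0, -0.275, 0, 0.4], [0, 0, -0.2833, 0, 0.4], [0, 0, -0.2833, 0, 0.4]]]' > mv.in && python3 inch.py mv.in; python3 - <<'E'
from h import *
s,w=snap('wrist','w11');_,a=snap('scene','s11');_,b=snap('side','d11')
k=lambda im,x,y:cv2.resize(np.ascontiguousarray(im[y:y+75,x:x+100,::-1]),(400,300),interpolation=cv2.INTER_CUBIC)
cv2.imwrite('pics/c11.png',np.vstack([np.hstack([cv2.resize(np.ascontiguousarray(w[0:225,106:406,::-1]),(400,300)),k(a,145,130)]),np.hstack([k(b,165,130),cv2.resize(np.ascontiguousarray(a[:,:,::-1]),(400,300))])]))
print(local())
E
```

```text
time: 20.2
position: [0.4908, 0.218, 0.0216]
tool_rot: [-2.344, -2.091, -0.0]
ft_force: [0.5, -0.5, -0.1]
grip_width: 0.395
grip_force: 0.0
time: 21.0
position: [0.4912, 0.2182, 0.1927]
tool_rot: [2.344, 2.091, 0.004]
ft_force: [-0.2, -0.3, -0.3]
grip_width: 0.399
grip_force: 0.0
[ -1.6 -14.9 189.9]
```

View pics/c11.png

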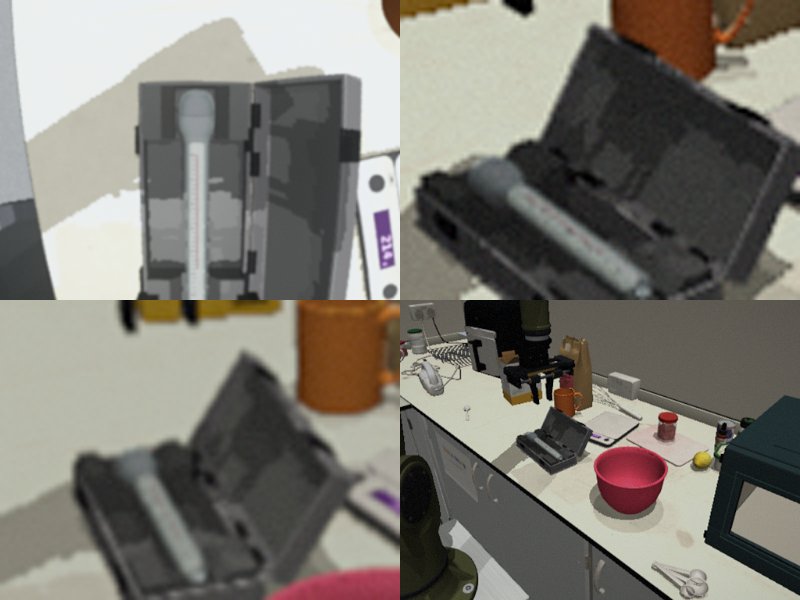

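The thermometer lies flat in both grooves with the bulb in the wide one (bulb at wrist crop (197,105), end gap visible), and the bowl is still upright in place. Before reaching behind the lid I'll check what stands there.

```bash
python3 - <<'E'
from h import *
L=lambda p:(R.from_euler('z',-YAW).apply(p-CASE)*1000).round(0)
for n,a,b,k in [('bag bottom near corner',(236,139),(272,151),0),('bag top near',(216,50),(258,72),0),('mug bottom',(211,149),(249,157),0),('mug top left',(197,117),(239,128),0),('scale corner',(238,176),(249,177),0),('jar',(343,150),(348,175),0)]:
    p,r=tri([ray('scene',a),ray('side',b)]);print(n,L(p),r)
plan(cloc((0,0,250)),cloc((140,0,250)),cloc((140,0,78)))
E
```

```text
bag bottom near corner [280. 163.  23.] [0.7, 0.7]
bag top near [222. 166. 303.] [1.1, 1.1]
mug bottom [206. 193.  -1.] [1.8, 1.8]
mug top left [174. 211. 106.] [2.3, 2.3]
scale corner [105. -80.  69.] [6.4, 6.4]
jar [ 361. -192.   96.] [0.7, 0.7]
turn 0.0
[0.493  0.2321 0.25  ] [ 0.0148  0.0014 -0.0601]
[0.63209126 0.21617455 0.25      ] [ 0.0147  0.1414 -0.0604]
[0.63209126 0.21617455 0.078     ] [0.015  0.1418 0.1115]
```

In the tool's units: 0.142 m / 0.6 = 0.2367, -0.005 m / 0.6 = -0.0083, -1.571 rad / 3.1416 = -0.5001.

```bash
echo '[[[0, 0.0083, 0, -0.0318, 0], [-0.0083, 0.0333, 0, -0.0764, 0], [-0.0083, 0.0583, 0, -0.121, 0], [-0.0083, 0.0833, 0, -0.1655, 0], [-0.0083, 0.1083, 0, -0.2101, 0], [-0.0083, 0.1333, 0, -0.2546, 0], [-0.0083, 0.1583, 0, -0.2992, 0], [-0.0083, 0.1833, 0, -0.3438, 0], [-0.0083, 0.2033, 0, -0.3883, 0], [-0.0083, 0.22, 0, -0.4329, 0], [-0.0083, 0.23, 0, -0.4711, 0], [-0.0083, 0.2367, 0, -0.4966, 0], [-0.0083, 0.2367, 0, -0.5001, 0], [-0.0083, 0.2367, 0, -0.5001, 0], [-0.0083, 0.2367, 0, -0.5001, 0]]]' > mv.in && python3 inch.py mv.in; python3 - <<'E'
from h import *
print(local());print(ctrl.get_state()['joint_positions'].round(2));plan(cloc((140,-20,80)),cloc((110,-20,80)),yaw=YAW+np.pi/2)
E
```

```text
time: 22.65
position: [0.6307, 0.1969, 0.1908]
tool_rot: [-0.18, -3.135, 0.001]
ft_force: [0.1, 0.5, 0.2]
grip_width: 0.008
grip_force: 0.0
[140.8 -19.3 190.8]
[-0.51  0.36  0.21  1.47 -0.08  1.32  1.17]
turn -0.001
[0.6298162  0.19630437 0.08      ] [ 0.0007 -0.0006  0.1108]
[0.60001093 0.19971696 0.08      ] [ 0.0307 -0.0006  0.1109]
```

In the tool's units: 0.111 m / 0.6 = 0.185, 0.005 m / 0.6 = 0.0083.

```bash
echo '[[[0, 0, 0.0333, 0, 0], [0, 0, 0.0833, 0, 0], [0, 0, 0.1333, 0, 0], [0, 0, 0.1667, 0, 0], [0, 0, 0.185, 0, 0], [0, 0, 0.185, 0, 0], [0.0083, 0, 0.185, 0, 0], [0.0167, 0, 0.185, 0, 0], [0.025, 0, 0.185, 0, 0], [0.0317, 0, 0.1833, 0, 0], [0.0383, 0, 0.18, 0, 0], [0.045, 0, 0.1767, 0, 0], [0.0517, 0, 0.1733, 0, 0], [0.0583, 0, 0.17, 0, 0], [0.0583, 0, 0.17, 0, 0]]]' > mv.in && python3 inch.py mv.in; python3 -c "
from h import *
print(local())"
```

```text
time: 24.15
position: [0.5976, 0.2009, 0.0913]
tool_rot: [0.179, 3.133, 0.002]
ft_force: [4.0, -0.8, 2.1]
grip_width: 0.004
grip_force: 1.9
[107.5 -19.   91.3]
```

In the tool's units: 0.031 m / 0.6 = 0.0517, -0.014 m / 0.6 = -0.0233.

```bash
echo '[[[0.0067, 0, -0.0033, 0, 0], [0.0133, 0, -0.0067, 0, 0], [0.02, 0, -0.01, 0, 0], [0.0267, 0, -0.0133, 0, 0], [0.0333, 0, -0.0167, 0, 0], [0.04, 0, -0.02, 0, 0], [0.0467, 0, -0.0217, 0, 0], [0.0517, 0, -0.0233, 0, 0], [0.0517, 0, -0.0233, 0, 0]]]' > mv.in && python3 inch.py mv.in;  python3 -c "
from h import *
print(local())"
```

```text
time: 25.05
position: [0.5648, 0.2045, 0.1035]
tool_rot: [-0.178, -3.135, -0.0]
ft_force: [0.0, -0.0, -0.0]
grip_width: 0.005
grip_force: 0.0
[ 74.5 -19.2 103.5]
```

In the tool's units: 0.02 m / 0.6 = 0.0333, -0.001 m / 0.6 = -0.0017.

```bash
echo '[[[0.0067, 0, -0.0017, 0, 0], [0.0133, 0, -0.0033, 0, 0], [0.02, 0, -0.005, 0, 0], [0.0267, 0, -0.0067, 0, 0], [0.0333, 0, -0.0067, 0, 0]]]' > mv.in && python3 inch.py mv.in | grep -E 'pos|ft';  echo '[[[0.0067, 0, 0, 0, 0], [0.0133, 0, 0.0017, 0, 0], [0.02, 0, 0.0033, 0, 0], [0.0267, 0, 0.005, 0, 0], [0.0333, 0, 0.0067, 0, 0], [0.0367, 0, 0.0067, 0, 0]]]' > mv.in && python3 inch.py mv.in | grep -E 'pos|ft';python3 -c "
from h import *
print(local())"
```

```text
position: [0.5457, 0.2066, 0.1079]
ft_force: [1.7, -0.8, 0.4]
position: [0.5233, 0.2094, 0.1033]
ft_force: [1.4, 0.6, 0.2]
[ 32.6 -19.2 103.3]
```

In the tool's units: 0.021 m / 0.6 = 0.035, 0.009 m / 0.6 = 0.015.

```bash
echo '[[[0.0067, 0, 0.0017, 0, 0], [0.0133, 0, 0.005, 0, 0], [0.02, 0, 0.0083, 0, 0], [0.0267, 0, 0.0117, 0, 0], [0.035, 0, 0.015, 0, 0]]]' > mv.in && python3 inch.py mv.in | grep -E 'pos|ft';  echo '[[[0.005, 0, 0.0033, 0, 0], [0.01, 0, 0.0083, 0, 0], [0.015, 0, 0.0133, 0, 0], [0.02, 0, 0.0167, 0, 0], [0.025, 0, 0.0217, 0, 0], [0.0283, 0, 0.0267, 0, 0], [0.0317, 0, 0.0317, 0, 0], [0.0358, 0, 0.0367, 0, 0], [0.0358, 0, 0.0367, 0, 0]]]' > mv.in && python3 inch.py mv.in | grep -E 'pos|ft';python3 -c "
from h import *
print(local())"
```

```text
position: [0.5028, 0.2115, 0.0943]
ft_force: [1.3, -0.4, 0.4]
position: [0.481, 0.2138, 0.0719]
ft_force: [0.3, 0.2, 0.9]
[ -9.8 -19.5  71.9]
```

In the tool's units: 0.016 m / 0.6 = 0.0267, 0.01 m / 0.6 = 0.0167.

```bash
echo '[[[0.0017, 0, 0.0033, 0, 0], [0.0033, 0, 0.0067, 0, 0], [0.005, 0, 0.01, 0, 0], [0.0067, 0, 0.0133, 0, 0], [0.01, 0, 0.0167, 0, 0], [0.01, 0, 0.02, 0, 0], [0.0117, 0, 0.0233, 0, 0], [0.0133, 0, 0.0267, 0, 0], [0.0133, 0, 0.0267, 0, 0]]]' > mv.in && python3 inch.py mv.in | grep -E 'pos|ft'; for i in 1 2 3; do echo '[[[0, 0, 0.0017, 0, 0], [0, 0, 0.0025, 0, 0], [0, 0, 0.0025, 0, 0]]]' > mv.in && python3 inch.py mv.in | grep -E 'pos|ft'; done; python3 -c "
from h import *
print(local())"
```

```text
position: [0.4736, 0.2148, 0.0562]
ft_force: [-0.9, -0.0, 0.7]
position: [0.4737, 0.2149, 0.055]
ft_force: [-0.6, -0.1, -1.0]
position: [0.4738, 0.2149, 0.0535]
ft_force: [-0.2, -1.1, -0.4]
position: [0.4738, 0.2149, 0.052]
ft_force: [0.8, 0.3, -0.1]
[-17.1 -19.3  52. ]
```

In the tool's units: 0.001 m / 0.6 = 0.0017.

```bash
for i in 1 2 3; do echo '[[[0, 0, 0.0017, 0, 0], [0, 0, 0.0017, 0, 0], [0, 0, 0.0017, 0, 0]]]' > mv.in && python3 inch.py mv.in | grep -E 'pos|ft'; done
```

```text
position: [0.4739, 0.2149, 0.0514]
ft_force: [-1.6, -0.3, 4.3]
position: [0.4739, 0.2149, 0.0513]
ft_force: [-3.9, -1.2, 11.5]
position: [0.4739, 0.2149, 0.0512]
ft_force: [-6.9, -3.3, 17.9]
```

The contact is firm at 51.2 mm against the shut height of 51 mm, so the lid is closed. I'll withdraw, then check in numbers by touching the lid again close to its free edge.

In the tool's units: 0.015 m / 0.6 = 0.025, -0.01 m / 0.6 = -0.0167.

```bash
echo '[[[0, 0, -0.0083, 0, 0], [0.0083, 0, -0.0167, 0, 0], [0.0167, 0, -0.0167, 0, 0], [0.025, 0, -0.0133, 0, 0], [0.025, 0, -0.01, 0, 0], [0.025, 0, -0.0083, 0, 0], [0.025, 0, -0.0067, 0, 0]]]' > mv.in && python3 inch.py mv.in | grep -E 'pos|ft'; for i in 1 2 3; do echo '[[[0, 0, 0.0008, 0, 0], [0, 0, 0.0017, 0, 0], [0, 0, 0.0017, 0, 0]]]' > mv.in && python3 inch.py mv.in | grep -E 'pos|ft'; done
```

```text
position: [0.4588, 0.2165, 0.0527]
ft_force: [-0.2, -0.4, -0.4]
position: [0.459, 0.2165, 0.052]
ft_force: [-0.1, -0.2, -0.4]
position: [0.459, 0.2166, 0.0514]
ft_force: [-1.6, -0.6, 3.8]
position: [0.4591, 0.2166, 0.0513]
ft_force: [-4.1, -1.4, 10.2]
```

Near the free edge the height is again 51.3 mm, so the lid is level and fully shut. I'll rise clear and hand in.

In the tool's units: -0.15 m / 0.6 = -0.25, -0.145 m / 0.6 = -0.2417.

```bash
echo '[[[0, 0, -0.0083, 0, 0], [0, 0, -0.0333, 0, 0], [0, 0, -0.0833, 0, 0], [0, 0, -0.15, 0, 0], [0, 0, -0.2167, 0, 0], [0, 0, -0.2417, 0, 0], [0, 0, -0.25, 0, 0], [0, 0, -0.25, 0, 0], [0, 0, -0.25, 0, 0], [0, 0, -0.25, 0, 0]]]' > mv.in && python3 inch.py mv.in; python3 -c "
from h import *
print(ctrl.close_job())"
```

```text
time: 32.85
position: [0.4581, 0.2161, 0.1984]
tool_rot: [-0.178, -3.134, 0.002]
ft_force: [-0.7, 0.2, -0.0]
grip_width: 0.004
grip_force: 0.0
the job is handed in; nothing more can be done
None
```

The thermometer lies in its grooves with the bulb in the wide one, the lid is fully shut (51.3 mm at two points against 51 mm), the bowl was still standing in place when last pictured before the lid was closed, grip never exceeded 18 N, and the job was handed in at 32.85 s.

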